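# Clamp a lamp socket and lock it with its linch pin

## Robot

A 6-joint arm with a two-finger parallel gripper is mounted at the origin on the work surface. World frame = base frame: x ahead of the robot, y to its left, z up, the work surface at z = 0. Lengths are in mm, angles in rad, forces in N, time in s.
With the tool pointing down it reaches from about 425 to 950 mm from the base axis. Payload 14.7 kg.
Tool frame: the origin (TCP) lies at the very end of the fingers, on their centre line; the grasp point (between the pads) lies 19 mm behind it (bot.grasp_offset is the distance from the TCP to the grasp point, in mm); z points along the fingers, y is the line along which they close (so a half turn about z gives the same grasp; the last joint's range is limited). The gripper opens to 85 mm and grips with 20 to 120 N. Pads are 22 mm wide; open, the fingers measure 114 mm over their backs; the gripper's body (76 mm by 85 mm) begins 54 mm behind the grasp point. The pads swing forward as they close: fully open they stand 13 mm farther back than shut.
Start: joints at [1.178, 0.48, 1.596, -0, 1.065, -0.047], TCP at [220.293, 611.525, 231.297] pointing down, gripper open.
Joint ranges: [-2.75, 2.75], [-0.82, 2.05], [0.23, 2.67], [-1.56, 4.7], [0.09, 2.69], [-2.92, 2.92]. Speed limits (rad/s): [1.89, 1.89, 2.39, 3.01, 3.01, 3.01].

## Interface

Orientations are given as a rotation vector (axis times angle).
In Python, from rig import bot gives the robot as it stands.
- The arm moves only by the tool apply_moves, never from a script. Its argument "motion" is a list of rows, each a list of 3 entries, a list of its own where there are three numbers: the opening, from 0 (shut) to 1 (fully open), then the shift along the tool's x, y, z in mm, then the turn, a rotation vector about the tool's x, y, z in rad. In form: [[fingers, [dx, dy, dz], [ax, ay, az]], ...]. A call has 1 to 10 rows; each row shifts and turns the commanded pose from where the row before left it, along the tool's axes as they then stand; what a row does not reach is not made up. A row lasts 1/12 s, in which the tool goes at most 41.7 mm and 7.16 degrees, less where a joint would pass 70% of its speed; a pose out of reach is approached as far as the arm can. A call with a gripper value outside its range is refused whole. The fingers move at their own pace and stop on an object; the grip force is fixed at half the most. Time passes only in rows, so rows that do not move let the fingers close. It gives the time, the measured TCP pose, the force, the opening and the grip force at its end, in the units of the state.
- bot.read_state(): the state, without advancing time (a new reading comes with each control period).
- bot.read_camera(name): name is "scene" or "top" or "wrist"; returns (picture, depth): 420x560x3 uint8, red, green, blue; 420x560 float32, mm along the optical axis (not along the pixel's ray), 0 where there is no reading.
- bot.camera_params(name): a dict with "vertical_fov" (degrees; the focal length in pixels is half the picture's height over the tangent of half this angle, whatever the lens; pixels are square), "cx", "cy" (the principal point, pixels), "extrinsics" (4x4, takes a point from camera to world coordinates); the wrist camera has in their place "hand_eye" (4x4, takes a point from camera to tool coordinates, whose origin is the TCP and whose axes are the flange's). Camera axes: x right, y down, z forward; pixel columns grow to the right and rows downward; lengths in mm; the calibration is good to about 2 mm. The wrist camera is an equidistant fisheye: a pixel r from the principal point sees the ray r / f radians off the axis. A picture is of the moment at which its call begins: read the wrist's pose just before it. camera_params takes no time and is no camera call.
- bot.finish_job(): hands the job in; it is judged then, once.
The state is a dict: "time": time; "qpos": joint angles; "joint_vel": joint speeds; "effort": joint torques, N m; "eef_pos": TCP position; "orientation": TCP orientation; "ft_force": force on the tool from outside, world axes, zero at the start; "ft_torque": the same for the moment, N m; "width": finger opening in mm; "gripper_force": force on a finger pad.
Only numpy, scipy, OpenCV 4.12 (cv2) and the standard library are available. Lean on these libraries where they do the work, as an engineer would, in place of code of your own. Each camera call takes 0.05 s, during which the arm holds its last target. There are 200 camera calls.

## Task

On the salon counter, slide the clamp's jaw fully home against the upright lamp socket tube. Then lift the linch pin out of its white cradle, where only its shank can be reached, and lay it down gently on the black rubber mat, ring side up; let go of it so that you can take it by its head instead, and push it all the way through the clamp's square hole from the side facing the mat until the head meets the clamp. Last, flip its sprung ring over the top until it has snapped shut around the pin's point, leaving the other things on the counter undisturbed.

Things in the scene. Friction and masses are not known exactly. Their poses are not given: they have to be found in the camera images.
- hole (a point): Mouth centre of the clamp's level square through hole, 18 mm square, 70 mm above the counter, on the outer face of the +y cheek. Axes of the clamp: x from the push handle to the socket tube, y out of the mouth (towards the mat), z up. The pin goes in along -y, 36 mm from mouth to far cheek. The jaw's own 19 mm hole, between the cheeks, lines up only when the jaw is home.
- jaw (a joint): Travel of the sliding jaw along the clamp's +x in m, towards the socket tube: 0 is wide open, 0.045 is home, its face stopped hard against the tube. It slides with about 4 N of friction (more when fast) and stays where it is left.
- jaw_handle (a point): Middle of the rear face (facing the clamp's -x, towards the robot) of the jaw's black push handle, an upright block 14 mm thick (x), 44 wide (y), from 14 to 64 mm above the counter; the point is 45 mm up. Axes as the clamp. Pushing this face along +x closes the jaw.
- pin_shank (a point): Middle of the steel linch pin's shank, on its axis. Axes: x from head to point, z up (top of the head). Shank 14 mm square, 60 mm long, last 12 mm tapered to 6 mm; this point is 28 mm from the head's front face, 32 mm from the end. At the start the pin lies level in the cradle, axis 31 mm above the counter, its shank in free air beside the cradle; lift it straight up.
- pin_head (a point): Grip point of the pin's head, a dark block 45 mm long (x), 26 wide (y, the width to grip), 26 high, underside flush with the shank's. The point is half-way up, 18 mm behind the front face, 6 mm above the pin's axis, 46 mm along -x from pin_shank; axes alike. With the pin home it is 18 mm along +y from hole.
- ring (a joint): Angle of the pin's sprung ring, rad: 0 is shut, lying level around the shank, end bar just past the point; 2.6 is open (its start), leaning back behind the head, 31 degrees above level. It swings over the top of the pin. Hinge: across the head, on the pin's axis, 36 mm behind the front face. Its weight (80 g) keeps it open; a light spring pulls it shut once swung past about 2.0. Up to 1 N at the bar moves it.
- ring_bar (a point): Middle of the ring's end bar, a straight round bar 8 mm thick and about 36 mm long (along the pin's y), 105 mm from the ring's hinge. The steel ring is a D loop 76 mm wide over all.
- mat_top (a point): Centre of the top of the black rubber mat, 140 (x) by 160 mm (y), 3 mm thick, fixed flat on the counter.
- clamp: The clamp, fixed. Origin on the counter between the cheeks; axes as hole. Steel base 275 (x) x 100 x 12 mm; two upright aluminium cheeks 38 mm wide (x), 8 thick, 36 mm over both outer faces, tops 96 mm above the counter, with the jaw's tongue between them. Socket tube: 38 mm across, top 105 mm above the counter, 101 mm along +x.
- pin: The linch pin, 220 g (varies); origin on its axis at the head's front face, axes as for pin_shank. Underside 7 mm below its axis, so its axis is 10 mm above the counter when it lies on the mat.
- cradle: White plastic cradle of the pin, fixed, 100 by 50 mm foot. The pin starts with its head's front face over this origin (on the counter), pointing along the cradle's -y. Close walls, tops 50 mm above the counter, stand beside the head: fingers do not fit there.
- jar: Bystander: amber jar, 68 mm across, 75 high; origin under its base.
- bowl: Bystander: steel bowl, 100 mm across, 40 high; origin under its base.
- spatula: Bystander: spatula 160 mm long lying flat.
- brush: Bystander: brush 160 mm long lying flat.
- bottle: Bystander: white bottle, 52 mm across, 125 high; origin under its base.
- tin: Bystander: tin, 64 mm across, 60 high; origin under its base.
There are look-alikes about, which are no part of the job. What is shaped like the pin but green is not meant. There is more than one size of the part that bears mat_top; the job needs the largest.

How it is judged:
By the outcome, as a careful person would: the job done as asked, in the order asked, and still so for the second after the job is handed in, with the robot touching nothing.
It also fails if it takes over 70 s, if anything falls off the work surface, if the arm or the gripper's body presses on something with over 40 N, if the wrist force passes 120 N, or if a joint passes its speed limit or range.

## Working session

There is one attempt and no reset: what is moved stays moved. The work goes in short steps, Python scripts to look and compute and a tool call to move; the robot and the scene stay as the last step left them, time stands still between calls to the robot, and variables do not carry over. Pictures are saved under pics/ and viewed, at most 10 in all, crops included, and the job is handed in when it is done.

Besides the shell and the picture viewer there is one more tool, called after ">>>" by a JSON object that holds its "fn" and its "kwargs". apply_moves: Moves the arm, as the interface text tells. Its arguments: {"type":"object","properties":{"motion":{"type":"array","items":{"type":"array"}}},"required":["motion"]}

```bash
mkdir -p pics; ls; python3 - <<'E'
from rig import bot
import cv2,numpy as np
print(bot.read_state())
for n in ("scene","top","wrist"):
    print(n,bot.camera_params(n))
for n in ("scene","top"):
    im,d=bot.read_camera(n); cv2.imwrite(f"pics/{n}0.png",im[...,::-1]); np.savez(f"{n}0.npz",im=im,d=d)
E
```

```text
pics
{'time': 0.0, 'qpos': array([ 1.17837436e+00,  4.80807324e-01,  1.59686430e+00,  5.59222058e-05,
        1.06507570e+00, -4.65914588e-02]), 'joint_vel': array([0.00173715, 0.00081267, 0.00144286, 0.00124589, 0.00116218,
       0.00038563]), 'effort': array([-1.76698039e-03, -9.50620151e+01, -4.30150831e+01,  2.20929536e-06,
        1.22644802e-02,  3.84195528e-05]), 'eef_pos': array([220.14209642, 611.16514652, 230.69185633]), 'orientation': array([-5.40516682e-01, -3.09444073e+00,  1.75332514e-03]), 'ft_force': array([0.2304211 , 0.07432851, 0.13229386]), 'ft_torque': array([0.01863702, 0.09082936, 0.01272734]), 'gripper_force': 0.0, 'width': 85.36334143572012}
scene {'vertical_fov': 42.131278909202315, 'cx': 280.21568774393626, 'cy': 214.07790641062516, 'extrinsics': array([[ 7.25658070e-01,  4.68060536e-01, -5.04321029e-01,
         1.44974900e+03],
       [ 6.87833367e-01, -5.12104091e-01,  5.14426533e-01,
        -8.61292016e+02],
       [-1.74821034e-02, -7.20186597e-01, -6.93560121e-01,
         1.29839383e+03],
       [ 0.00000000e+00,  0.00000000e+00,  0.00000000e+00,
 
[... 219 characters left out ...]
     [-9.99354519e-01, -2.97735359e-02, -2.01017657e-02,
         7.64751552e+01],
       [ 2.29641262e-02, -9.91453281e-02, -9.94807948e-01,
         1.46465643e+03],
       [ 0.00000000e+00,  0.00000000e+00,  0.00000000e+00,
         1.00000000e+00]])}
wrist {'vertical_fov': 65.70646984690485, 'cx': 280.6803708872085, 'cy': 207.8384535106699, 'hand_eye': array([[-3.46801415e-04, -9.53603590e-01, -3.01064899e-01,
         7.66339286e+01],
       [ 9.99999800e-01, -1.71579690e-04, -6.08448007e-04,
         2.19891936e-01],
       [ 5.28561581e-04, -3.01065050e-01,  9.53603459e-01,
        -1.41814872e+02],
       [ 0.00000000e+00,  0.00000000e+00,  0.00000000e+00,
         1.00000000e+00]])}
```

View pics/scene0.png

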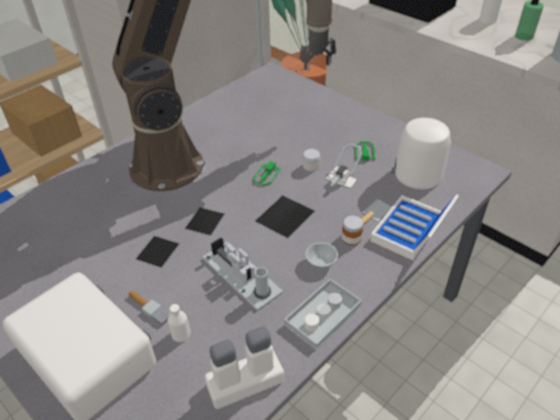

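View pics/top0.png

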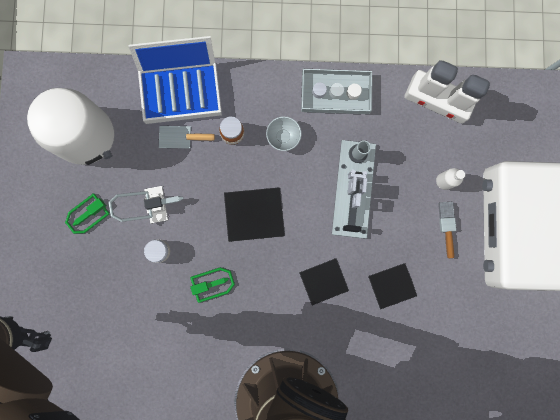

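The top view shows the pin and cradle at about (155,205) with the shank pointing right. The large mat is at (255,215), the clamp at (355,190) with its black handle at (352,229), and the tube at (360,150). The two small mats and the green pins are the look-alikes.

```bash
cat > h.py <<'E'
import numpy as np, cv2
from scipy.spatial.transform import Rotation as R
from rig import bot
def ray(n,uv,T=None):
    p=bot.camera_params(n); uv=np.atleast_2d(np.float64(uv)); f=210/np.tan(np.radians(p['vertical_fov']/2))
    a=(uv-[p['cx'],p['cy']])/f
    if n=='wrist':
        r=np.linalg.norm(a,axis=1,keepdims=True)+1e-12
        d=np.c_[a/r*np.sin(r),np.cos(r)]; E=T@p['hand_eye']
    else: d=np.c_[a,np.ones(len(a))]; E=p['extrinsics']
    return E[:3,3],d@E[:3,:3].T,d
def onz(n,uv,z,T=None):
    o,d,_=ray(n,uv,T); return o+d*((z-o[2])/d[:,2])[:,None]
def cloud(n,dep,T=None):   # world xyz per pixel
    v,u=np.mgrid[:420,:560]; o,d,dc=ray(n,np.c_[u.ravel(),v.ravel()],T)
    return (o+d*(dep.ravel()/dc[:,2])[:,None]).reshape(420,560,3)
def pose(s=None):
    s=s or bot.read_state(); T=np.eye(4); T[:3,:3]=R.from_rotvec(s['orientation']).as_matrix(); T[:3,3]=s['eef_pos']; return T
def shot(name):
    T=pose(); im,d=bot.read_camera('wrist'); np.savez(name+'.npz',im=im,d=d,T=T); cv2.imwrite(f'pics/{name}.png',im[...,::-1]); return im,d,T
def to(target,phi):  # tool-frame shift (after turn) to reach target, tool vertical, tool y at angle phi
    T=pose(); y=T[:3,1]; cur=np.arctan2(y[1],y[0]); turn=-(phi-cur)
    x2=np.array([-np.sin(phi),np.cos(phi),0]);y2=np.array([np.cos(phi),np.sin(phi),0])
    d=np.array(target)-T[:3,3]
    print('pos',T[:3,3].round(1),'tilt',T[:3,2].round(4),'phi',cur.round(3),'turn z',turn.round(3),'shift',np.round([d@x2,d@y2,-d[2]],1))
E
python3 - <<'E'
from h import *
z=np.load('top0.npz');im,d=z['im'],z['d'];P=cloud('top',d)
g=im.max(2)
m=((g<45)).astype(np.uint8); 
n,l,st,c=cv2.connectedComponentsWithStats(m)
for i in range(1,n):
    if st[i,4]>15 and c[i][1]<320:
        cn=np.argwhere(l==i)[:,::-1].astype(np.float32); r=cv2.minAreaRect(cn)
        print(st[i],c[i].round(1),onz('top',c[i],3).round(0),np.round(r[1],1),round(r[2],1),'z',np.median(P[...,2][l==i]).round(1))
for nm,(u0,v0,u1,v1) in dict(clamp=(325,135,385,245),pin=(100,180,195,230)).items():
    s=P[v0:v1,u0:u1].reshape(-1,3);s=s[s[:,2]>20]; print(nm,s.min(0).round(),s.max(0).round(),s.mean(0).round())
# tube top, cheeks
s=P[135:245,325:385].reshape(-1,3)
for a,b in((100,110),(90,99),(55,68),(8,15)):
    k=s[(s[:,2]>a)&(s[:,2]<b)];print(a,b,len(k),k.min(0).round(),k.max(0).round(),k.mean(0).round(1), np.median(k,0).round(1))
cv2.imwrite('pics/topc.png',cv2.resize(im[130:290,90:390,::-1],None,fx=2.6,fy=2.6,interpolation=cv2.INTER_CUBIC))
E
```

```text
[ 86 156  16   9  42] [ 93.7 159.9] [[657. 569.   3.]] [ 2.7 15.7] 65.2 z 38.6
[ 225  189   59   52 2605] [254.1 214.3] [[515. 107.   3.]] [47.9 54.9] 84.6 z 3.1
[344 227  15   5  22] [350.2 229.8] [[ 479. -167.    3.]] [14.6  2.9] 16.7 z 50.2
[ 301  260   47   45 1278] [323.9 281.7] [[331. -95.   3.]] [33.7 38.8] 68.6 z 2.1
[ 369  264   48   45 1279] [392.6 285.9] [[ 324. -289.    3.]] [34.4 37.8] 69.4 z 2.1
clamp [ 398. -221.   20.] [ 722.   76. 1465.] [ 598. -167.   95.]
pin [398.  76.  20.] [ 569.  537. 1465.] [527. 398.  90.]
100 110 61 [ 540. -201.  100.] [ 717. -156.  110.] [ 679.4 -180.2  104. ] [ 692.  -179.9  104.1]
90 99 153 [ 541. -200.   90.] [ 714. -155.   99.] [ 600.1 -174.4   95.1] [ 591.9 -171.7   95.1]
55 68 255 [ 473. -201.   55.] [ 714. -143.   68.] [ 584.7 -172.6   62.2] [ 621.6 -171.5   62.6]
8 15 1587 [ 449. -263.    8.] [744. -99.  15.] [ 589.6 -169.5   11.6] [ 580.  -157.1   11.7]
```

View pics/topc.png

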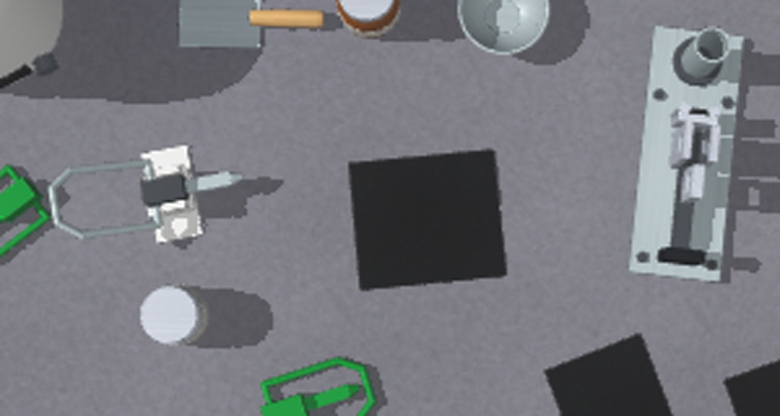

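>>> {"fn": "apply_moves", "kwargs": {"motion": [[1,[0,0,-7],[0,0,0.12]],[1,[0,0,-7],[0,0,0.12]],[1,[0,0,-7],[0,0,0.12]],[1,[0,0,-7],[0,0,0.12]],[1,[0,0,-7],[0,0,0.12]],[1,[0,0,-7],[0,0,0.12]],[1,[0,0,-7],[0,0,0.12]],[1,[0,0,-7],[0,0,0.12]],[1,[0,0,-7],[0,0,0.12]],[1,[0,0,-7],[0,0,0.12]]]}}

```text
time: 0.93
eef_pos: [220.2, 611.3, 301.2]
orientation: [2.2, 2.242, -0.001]
ft_force: [0.2, 0.1, 0.2]
width: 85.6
gripper_force: 0.0
```

>>> {"fn": "apply_moves", "kwargs": {"motion": [[1,[-25,30,0],[0,0,0]],[1,[-25,30,0],[0,0,0]],[1,[-25,30,0],[0,0,0]],[1,[-25,30,0],[0,0,0]],[1,[-25,30,0],[0,0,0]],[1,[-25,30,0],[0,0,0]],[1,[-25,30,0],[0,0,0]],[1,[-25,30,0],[0,0,0]],[1,[-25,30,0],[0,0,0]],[1,[-25,30,0],[0,0,0]]]}}

```text
time: 1.77
eef_pos: [527.6, 367.5, 301.1]
orientation: [-2.193, -2.249, 0.001]
ft_force: [0.1, 0.5, 0.1]
width: 85.4
gripper_force: 0.0
```

>>> {"fn": "apply_moves", "kwargs": {"motion": [[1,[0,0,0],[0,0,0]],[1,[0,0,0],[0,0,0]],[1,[0,0,0],[0,0,0]]]}}

```text
time: 2.02
eef_pos: [526.1, 368.9, 300.9]
orientation: [-2.194, -2.248, 0.001]
ft_force: [-0.6, 0.6, -0.1]
width: 85.4
gripper_force: 0.0
```

```bash
python3 - <<'E'
from h import *
shot('w1'); to([520,-172,300],0.0)
E
```

```text
pos [525.7 369.5 301. ] tilt [-8.e-04 -2.e-04 -1.e+00] phi 0.025 turn z 0.025 shift [-541.5   -5.7    1. ]
```

View pics/w1.png

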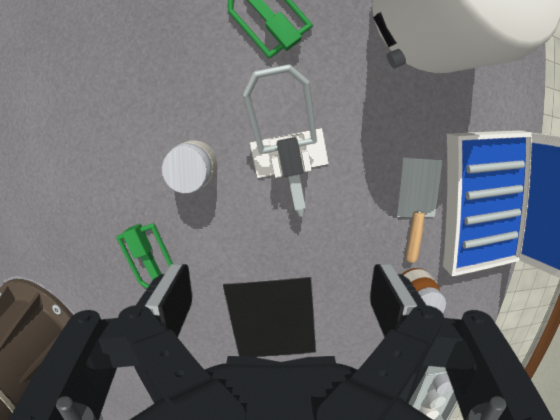

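The wrist view shows the dark pin head at (290,157) with the shank tip at (299,212), the ring's bar at (272,70), and the mat's centre at about (270,317).

```bash
python3 - <<'E'
from h import *
z=np.load('w1.npz');im,d,T=z['im'],z['d'],z['T'];P=cloud('wrist',d,T)
def comp(mask,box,zpl,name):
    u0,v0,u1,v1=box; m=np.zeros(mask.shape,np.uint8); m[v0:v1,u0:u1]=mask[v0:v1,u0:u1]
    n,l,st,c=cv2.connectedComponentsWithStats(m); i=1+np.argmax(st[1:,4]); uv=np.argwhere(l==i)[:,::-1]
    p=onz('wrist',uv,zpl,T)[:,:2].astype(np.float32); r=cv2.minAreaRect(p)
    print(name,st[i,4],'c',np.round(r[0],1),'size',np.round(r[1],1),'ang',round(r[2],1),'zmed',np.median(P[...,2][l==i]).round(1)); return p,l==i
comp(im.max(2)<60,(265,130,320,185),50,'head')
comp(im.max(2)<45,(215,265,325,362),3,'mat')
p,_=comp((P[...,2]>33)&(P[...,2]<43)&(im.min(2)>60),(278,175,315,222),38,'shank')
print(p.min(0),p.max(0))
for y in range(int(p[:,1].min()),int(p[:,1].max())+1,6):
    k=p[abs(p[:,1]-y)<2]; print(y,k[:,0].min().round(1),k[:,0].max().round(1),k[:,0].mean().round(1))
m=(P[...,2]>60)&(P[...,2]<110); m[:,:235]=0;m[:,325:]=0;m[115:]=0
q=P[m]; b=q[q[:,2]>q[:,2].max()-14]; print('bar',len(q),b.mean(0).round(1),q.max(0).round(1))
# clamp from the top camera: base plane z=12 rectangle, tube circle
z=np.load('top0.npz');Pt=cloud('top',z['d']);s=Pt[130:250,320:390].reshape(-1,3)
k=s[(s[:,2]>9.5)&(s[:,2]<14.5)];r=cv2.minAreaRect(k[:,:2].astype(np.float32));print('base',r)
E
```

```text
Traceback (most recent call last):
ValueError: attempt to get argmax of an empty sequence
```

```bash
cat >> h.py <<'E'
def comp(im,P,T,mask,box,zpl,name):
    u0,v0,u1,v1=box; m=np.zeros(mask.shape,np.uint8); m[v0:v1,u0:u1]=mask[v0:v1,u0:u1]
    n,l,st,c=cv2.connectedComponentsWithStats(m)
    if n<2: print(name,'none'); return None,None
    i=1+np.argmax(st[1:,4]); uv=np.argwhere(l==i)[:,::-1]
    p=onz('wrist',uv,zpl,T)[:,:2].astype(np.float32); r=cv2.minAreaRect(p)
    print(name,st[i,4],'c',np.round(r[0],1),'size',np.round(r[1],1),'ang',round(r[2],1),'zmed',np.median(P[...,2][l==i]).round(1)); return p,l==i
E
python3 - <<'E'
from h import *
z=np.load('w1.npz');im,d,T=z['im'],z['d'],z['T'];P=cloud('wrist',d,T)
print('px',im[157,290],im[195,297],im[318,270],P[157,290].round(1),P[195,297].round(1),P[318,270].round(1),P[70,272].round(1))
comp(im,P,T,(abs(im.max(2).astype(int)-im[157,290].max())<22)&(P[...,2]>42),(265,130,320,185),50,'head')
comp(im,P,T,(im.max(2)<60),(215,265,325,362),3,'mat')
p,_=comp(im,P,T,(P[...,2]>32)&(P[...,2]<43),(278,178,315,222),38,'shank')
for y in range(int(p[:,1].min()),int(p[:,1].max())+1,6):
    k=p[abs(p[:,1]-y)<2]; print(y,k[:,0].min().round(1),k[:,0].max().round(1),k[:,0].mean().round(1))
m=(P[...,2]>60)&(P[...,2]<110); m[:,:235]=0;m[:,325:]=0;m[115:]=0
q=P[m]; b=q[q[:,2]>q[:,2].max()-10]; print('bar',len(q),b.mean(0).round(1),q.max(0).round(1))
z=np.load('top0.npz');Pt=cloud('top',z['d']);s=Pt[130:250,320:390].reshape(-1,3)
k=s[(s[:,2]>9.5)&(s[:,2]<14.5)];r=cv2.minAreaRect(k[:,:2].astype(np.float32));print('base',r)
E
```

```text
px [76 79 79] [186 195 191] [34 35 33] [537.2 386.9  49.4] [548.2 335.9  37.9] [514.6 114.5   2.6] [514.3 487.6  88.6]
head 743 c [537.1 386.8] size [25.1 46. ] ang 12.5 zmed 49.2
mat 6259 c [508.6 100.8] size [160.3 176.8] ang 4.5 zmed 2.5
shank 387 c [549.  333.9] size [13.8 52.4] ang 12.8 zmed 37.1
308 551.8 557.1 554.5
314 547.6 556.9 552.7
320 544.8 558.0 551.8
326 543.3 557.8 550.7
332 543.1 556.1 549.6
338 541.6 554.6 548.2
344 540.1 553.1 546.6
350 538.6 552.8 545.5
356 537.2 551.3 543.8
bar 878 [514.4 484.2  86. ] [559.4 493.9  90.8]
base ((589.55908203125, -186.37380981445312), (154.2196044921875, 290.1446228027344), 78.31805419921875)
```

>>> {"fn": "apply_moves", "kwargs": {"motion": [[1,[-36,3,0],[0,0,0]],[1,[-36,3,0],[0,0,0]],[1,[-36,3,0],[0,0,0]],[1,[-36,3,0],[0,0,0]],[1,[-36,3,0],[0,0,0]],[1,[-36,3,0],[0,0,0]],[1,[-36,3,0],[0,0,0]],[1,[-36,3,0],[0,0,0]]]}}

```text
time: 2.73
eef_pos: [556.9, 81.6, 301.5]
orientation: [-2.191, -2.251, -0.0]
ft_force: [0.2, -0.5, 0.1]
width: 85.3
gripper_force: 0.0
```

>>> {"fn": "apply_moves", "kwargs": {"motion": [[1,[-36,3,0],[0,0,0]],[1,[-36,3,0],[0,0,0]],[1,[-36,3,0],[0,0,0]],[1,[-36,3,0],[0,0,0]],[1,[-36,3,0],[0,0,0]],[1,[-36,3,0],[0,0,0]],[1,[-36,3,0],[0,0,0]],[1,[0,0,0],[0,0,0]],[1,[0,0,0],[0,0,0]],[1,[0,0,0],[0,0,0]]]}}

```text
time: 3.57
eef_pos: [584.8, -168.3, 301.2]
orientation: [-2.192, -2.249, -0.0]
ft_force: [0.2, 0.2, -1.1]
width: 85.3
gripper_force: 0.0
```

```bash
python3 - <<'E'
from h import *
shot('w2'); to([460,-165,200],0.0)
E
```

```text
pos [ 584.9 -168.   301.3] tilt [-2.e-04  5.e-04 -1.e+00] phi 0.026 turn z 0.026 shift [   3.  -124.9  101.3]
```

View pics/w2.png

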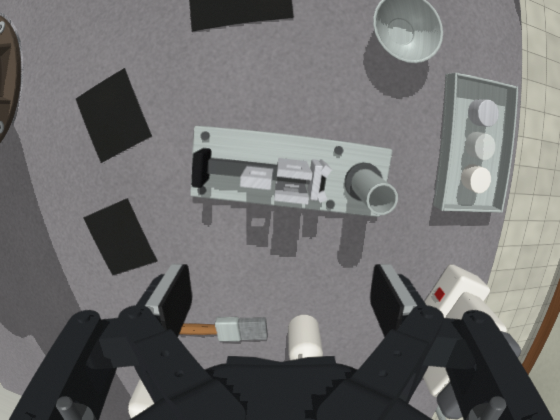

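The clamp is in clear view: the handle is at (202,167), the cheeks at about (293,180), the jaw face at (320,180) with a gap to the tube, and the tube top at (378,192).

```bash
python3 - <<'E'
from h import *
z=np.load('w2.npz');im,d,T=z['im'],z['d'],z['T'];P=cloud('wrist',d,T);Z=P[...,2]
print(P[165,220].round(1))
comp(im,P,T,(Z>7)&(Z<15),(170,110,410,225),12,'base')
comp(im,P,T,(Z>56)&(Z<68),(185,140,215,192),64,'handle')
p,m=comp(im,P,T,(Z>91)&(Z<100),(265,150,315,210),96,'cheeks');
p,m2=comp(im,P,T,(Z>101)&(Z<109),(350,170,405,220),105,'tube')
u0,v0,u1,v1=230,150,350,210
q=P[v0:v1,u0:u1].reshape(-1,3)
# heights along clamp centre
for a,b in ((50,60),(60,70),(70,80),(80,90),(90,100)):
    k=q[(q[:,2]>a)&(q[:,2]<b)]
    if len(k)>5: print(a,len(k),np.percentile(k,3,axis=0).round(1),np.percentile(k,97,axis=0).round(1))
E
```

```text
[ 506.5 -164.8   32.3]
base 8080 c [ 598.5 -175.1] size [100.5 273.4] ang 85.1 zmed 11.2
handle 411 c [ 484.3 -165.1] size [43.7 14. ] ang 87.9 zmed 62.8
cheeks 272 c [ 597.1 -188.8] size [ 9.2 37.9] ang 84.9 zmed 95.0
tube 297 c [ 698.1 -184.1] size [36.8 37.3] ang 48.8 zmed 103.9
50 269 [ 546.2 -190.1   50.5] [ 637.4 -157.2   59.9]
60 662 [ 555.5 -198.6   60.2] [ 641.7 -157.7   67.2]
70 103 [ 544.1 -187.2   70.6] [ 617.2 -157.3   79.7]
80 181 [ 544.8 -187.2   80.3] [ 615.6 -157.3   89.6]
90 870 [ 543.6 -192.8   91.7] [ 615.3 -158.8   96.6]
```

>>> {"fn": "apply_moves", "kwargs": {"motion": [[0,[0,0,0],[0,0,0.112]],[0,[-1,-23,17],[0,0,0]],[0,[-1,-23,17],[0,0,0]],[0,[-1,-23,17],[0,0,0]],[0,[-1,-23,17],[0,0,0]],[0,[-1,-23,17],[0,0,0]],[0,[-1,-22,17],[0,0,0]],[0,[0,0,30],[0,0,0]],[0,[0,0,30],[0,0,0]],[0,[0,0,30],[0,0,0]]]}}

```text
time: 4.45
eef_pos: [448.1, -162.3, 109.0]
orientation: [2.313, 2.124, 0.001]
ft_force: [1.0, 0.6, -0.1]
width: 0.0
gripper_force: 0.0
```

>>> {"fn": "apply_moves", "kwargs": {"motion": [[0,[0,0,30],[0,0,0]],[0,[0,0,30],[0,0,0]],[0,[0,0,18],[0,0,0]],[0,[0,0,0],[0,0,0]],[0,[0,0,0],[0,0,0]]]}}

```text
time: 4.87
eef_pos: [447.6, -162.4, 31.2]
orientation: [-2.313, -2.124, 0.001]
ft_force: [-0.1, 0.4, -0.4]
width: -0.2
gripper_force: 0.0
```

```bash
python3 - <<'E'
from h import *
o=np.array([597.6,-175.3]);t=-0.0855;X=np.array([np.cos(t),np.sin(t)])
e=o-145*X; to([e[0],e[1],30],t)
E
```

```text
pos [ 447.6 -162.4   31.2] tilt [-1.7e-03  8.0e-04 -1.0e+00] phi -0.085 turn z 0.0 shift [-0.1  5.6  1.2]
```

>>> {"fn": "apply_moves", "kwargs": {"motion": [[0,[0,6,0],[0,0,0]],[0,[0,6,0],[0,0,0]],[0,[0,6,0],[0,0,0]],[0,[0,6,0],[0,0,0]],[0,[0,6,0],[0,0,0]],[0,[0,6,0],[0,0,0]],[0,[0,6,0],[0,0,0]],[0,[0,6,0],[0,0,0]]]}}

```text
time: 5.53
eef_pos: [496.3, -167.9, 31.3]
orientation: [-2.316, -2.123, 0.0]
ft_force: [-5.0, -0.5, 3.9]
width: -0.1
gripper_force: 2.3
```

>>> {"fn": "apply_moves", "kwargs": {"motion": [[0,[0,3,0],[0,0,0]],[0,[0,3,0],[0,0,0]],[0,[0,2,0],[0,0,0]],[0,[0,2,0],[0,0,0]],[0,[0,0,0],[0,0,0]]]}}

```text
time: 5.95
eef_pos: [502.7, -168.2, 30.9]
orientation: [-2.312, -2.12, 0.005]
ft_force: [-20.4, -2.9, 12.9]
width: -0.3
gripper_force: 10.0
```

>>> {"fn": "apply_moves", "kwargs": {"motion": [[0,[0,1,0],[0,0,0]],[0,[0,0,0],[0,0,0]]]}}

```text
time: 6.12
eef_pos: [502.7, -168.1, 30.8]
orientation: [-2.311, -2.119, 0.006]
ft_force: [-25.1, -6.0, 17.1]
width: -0.1
gripper_force: 12.6
```

>>> {"fn": "apply_moves", "kwargs": {"motion": [[0,[0,-5,0],[0,0,0]],[0,[0,-10,0],[0,0,0]],[0,[0,-5,-15],[0,0,0]],[0,[0,0,-30],[0,0,0]],[0,[0,0,-30],[0,0,0]],[0,[0,0,-30],[0,0,0]],[1,[0,14,-30],[0,0,0]],[1,[0,14,-30],[0,0,0]],[1,[0,15,-30],[0,0,0]],[1,[0,15,-30],[0,0,0]]]}}

```text
time: 6.95
eef_pos: [545.0, -172.1, 258.2]
orientation: [2.315, 2.122, 0.001]
ft_force: [0.8, 0.5, -0.1]
width: 47.7
gripper_force: 0.0
```

>>> {"fn": "apply_moves", "kwargs": {"motion": [[1,[0,14,-20],[0,0,0]],[1,[0,14,-20],[0,0,0]],[1,[0,0,0],[0,0,0]],[1,[0,0,0],[0,0,0]]]}}

```text
time: 7.28
eef_pos: [573.3, -174.7, 296.9]
orientation: [2.314, 2.122, 0.002]
ft_force: [-0.6, 0.6, -1.1]
width: 85.4
gripper_force: 0.0
```

```bash
python3 - <<'E'
from h import *
im,d,T=shot('w3');P=cloud('wrist',d,T);Z=P[...,2]
o=np.array([597.6,-175.3]);t=-0.0855;X=np.array([np.cos(t),np.sin(t)]);Y=np.array([-X[1],X[0]])
def loc(P): return np.stack([(P[...,:2]-o)@X,(P[...,:2]-o)@Y,P[...,2]],-1)
for n in('w2','w3'):
    z=np.load(n+'.npz');L=loc(cloud('wrist',z['d'],z['T'])).reshape(-1,3)
    b=L[(abs(L[:,0])<145)&(abs(L[:,1])<52)]
    h=b[(b[:,2]>58)&(b[:,2]<68)&(b[:,0]<-50)&(abs(b[:,1])<24)]; c=b[(b[:,2]>92)&(b[:,2]<99)]
    tt=b[(b[:,2]>101)&(b[:,2]<109)]
    j=b[(b[:,0]>20)&(b[:,0]<95)&(b[:,2]>40)&(b[:,2]<92)&(abs(b[:,1])<20)]
    print(n,'handle',np.percentile(h,[2,98],axis=0)[:,0].round(1),'cheek y',np.percentile(c,[1,99],axis=0).round(1).tolist(),'tube',tt.mean(0).round(1),'jaw front x',np.percentile(j[:,0],[50,90,98]).round(1))
to([548,338,200],0.2217)
E
```

```text
w2 handle [-121.5  -56.1] cheek y [[-56.3, -18.0, 92.3], [117.5, 17.4, 98.5]] tube [101.   -0.  103.9] jaw front x [39.1 88.2 92.8]
w3 handle [-80.2 -66.6] cheek y [[-17.6, -17.3, 92.2], [117.3, 17.2, 98.4]] tube [101.3  -1.  103.8] jaw front x [78.2 88.3 93.5]
pos [ 572.2 -174.5  295.8] tilt [ 1.e-04 -0.e+00 -1.e+00] phi -0.087 turn z -0.309 shift [505.2  89.1  95.8]
```

```bash
python3 - <<'E'
from h import *
im=cv2.imread('pics/w3.png'); cv2.imwrite('pics/w3c.png',cv2.resize(im[110:240,200:440],None,fx=3.3,fy=3.3,interpolation=cv2.INTER_CUBIC))
E
```

```text
(no output)
```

View pics/w3c.png

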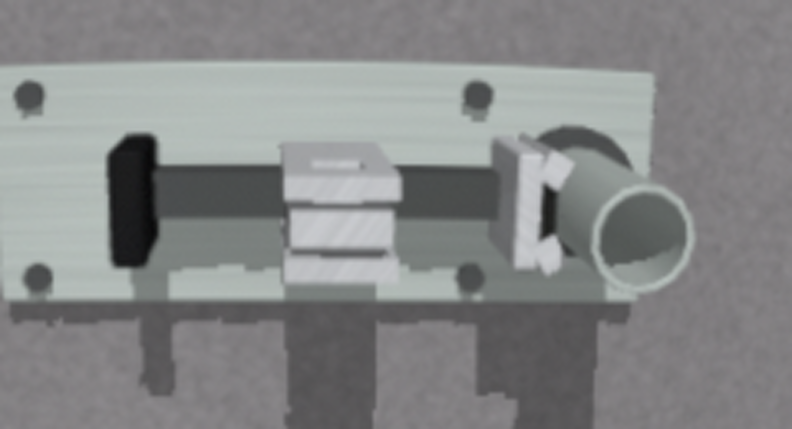

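```bash
python3 - <<'E'
from h import *
o=np.array([597.6,-175.3]);t=-0.0855;X=np.array([np.cos(t),np.sin(t)]);Y=np.array([-X[1],X[0]])
for n in('w2','w3'):
    z=np.load(n+'.npz');P=cloud('wrist',z['d'],z['T']);L=np.c_[(P.reshape(-1,3)[:,:2]-o)@X,(P.reshape(-1,3)[:,:2]-o)@Y,P.reshape(-1,3)[:,2]]
    g=z['im'].max(2).ravel()
    for lo,hi in((-18,-11),(-8,8),(11,18)):
        b=L[(L[:,1]>lo)&(L[:,1]<hi)&(L[:,0]>-60)&(L[:,0]<30)&(L[:,2]>75)]
        print(n,lo,len(b),np.percentile(b,[1,99],axis=0)[:,0].round(1),'z',np.median(b[:,2]).round(1))
    # profile of jaw front between the prongs
    for x in range(50,90,3):
        k=L[(abs(L[:,0]-x)<1.5)&(abs(L[:,1])<25)&(L[:,2]>14)]
        if len(k): print(x,len(k),'y',k[:,1].min().round(),k[:,1].max().round(),'z',np.percentile(k[:,2],[10,50,90]).round(),end=' | ')
    print()
E
```

```text
w2 -18 213 [-50.3  19.2] z 95.2
w2 -8 1909 [-59.  30.] z 334.0
w2 11 8209 [-59.6  29.3] z 382.5
50 961 y -0.0 25.0 z [367. 374. 401.] | 53 454 y 4.0 25.0 z [370. 375. 405.] | 56 157 y 5.0 25.0 z [370. 372. 397.] | 59 19 y 5.0 9.0 z [370. 370. 371.] | 62 1 y 25.0 25.0 z [365. 365. 365.] | 68 1 y -14.0 -14.0 z [14. 14. 14.] | 74 9 y -6.0 3.0 z [14. 17. 19.] | 77 48 y -13.0 12.0 z [16. 21. 22.] | 80 55 y -18.0 16.0 z [19. 22. 23.] | 83 249 y -20.0 19.0 z [21. 59. 99.] | 86 237 y -24.0 22.0 z [ 21.  62. 104.] | 89 126 y -24.0 23.0 z [ 21.  66. 104.] | 
w3 -18 286 [-17.6  28.8] z 95.6
w3 -8 2562 [-39.1  29.9] z 338.9
w3 11 8274 [-59.2  26.4] z 383.4
50 105 y -10.0 11.0 z [ 32. 360. 369.] | 53 41 y -10.0 8.0 z [32. 33. 34.] | 56 33 y -10.0 8.0 z [26. 33. 34.] | 59 38 y -10.0 9.0 z [30. 33. 34.] | 62 44 y -10.0 9.0 z [27. 33. 34.] | 65 53 y -10.0 18.0 z [27. 33. 52.] | 68 297 y -23.0 21.0 z [27. 50. 63.] | 71 101 y -22.0 21.0 z [53. 63. 64.] | 74 93 y -22.0 21.0 z [61. 63. 64.] | 77 83 y -23.0 22.0 z [58. 63. 64.] | 80 112 y -25.0 23.0 z [43. 62. 64.] | 83 199 y -23.0 21.0 z [ 61.  74. 100.] | 86 172 y -21.0 22.0 z [ 61.  84. 104.] | 89 85 y -15.0 23.0 z [ 21.  83. 104.] |
```

```bash
python3 - <<'E'
from h import *
o=np.array([597.6,-175.3]);t=-0.0855;X=np.array([np.cos(t),np.sin(t)]);Y=np.array([-X[1],X[0]])
for n in('w2','w3'):
    z=np.load(n+'.npz');P=cloud('wrist',z['d'],z['T']).reshape(-1,3);L=np.c_[(P[:,:2]-o)@X,(P[:,:2]-o)@Y,P[:,2]]
    for lo,hi,a,b in((-18,-11,93,99),(-8,8,80,99),(11,18,93,99)):
        k=L[(L[:,1]>lo)&(L[:,1]<hi)&(L[:,0]>-70)&(L[:,0]<40)&(L[:,2]>a)&(L[:,2]<b)]
        print(n,lo,len(k),np.percentile(k[:,0],[1,50,99]).round(1),'z',np.median(k[:,2]).round(1))
    k=L[(abs(L[:,1])<23)&(L[:,0]>15)&(L[:,0]<95)&(L[:,2]>61)&(L[:,2]<66)]
    for y in(-18,-9,0,9,18):
        q=k[abs(k[:,1]-y)<3]; print(y,len(q),np.percentile(q[:,0],[2,98]).round(1) if len(q) else '',end=' ')
    h=L[(abs(L[:,1])<20)&(L[:,0]>-135)&(L[:,0]<-55)&(L[:,2]>61)&(L[:,2]<66)];print('handle',np.percentile(h[:,0],[2,50,98]).round(1))
E
```

```text
w2 -18 209 [-18.    0.9  19.3] z 95.2
w2 -8 393 [-57.1 -40.1 -23.9] z 95.0
w2 11 199 [-17.8   1.1  19.5] z 95.1
-18 80 [26.1 45.5] -9 58 [17.1 85.5] 0 52 [25.9 84.2] 9 69 [26.1 86.3] 18 85 [24.2 92.3] handle [-121.5 -114.8 -108.6]
w3 -18 208 [-17.6   1.   19.9] z 95.2
w3 -8 403 [-15.5   0.8  17.3] z 95.0
w3 11 214 [-17.7   1.6  20.1] z 95.1
-18 78 [68. 87.] -9 50 [67.6 85.6] 0 47 [67. 84.] 9 67 [66.9 87.5] 18 81 [67.4 87. ] handle [-79.7 -73.5 -67.4]
```

The jaw's block is now centred between the cheeks (0.9 against 1.0 mm) after a hard stop, so the jaw is home. Next is the pin.

>>> {"fn": "apply_moves", "kwargs": {"motion": [[1,[0,0,0],[0,0,-0.103]],[1,[0,0,0],[0,0,-0.103]],[1,[0,0,0],[0,0,-0.103]],[1,[36,6,6],[0,0,0]],[1,[36,6,6],[0,0,0]],[1,[36,6,6],[0,0,0]],[1,[36,6,6],[0,0,0]],[1,[36,6,6],[0,0,0]],[1,[36,6,6],[0,0,0]],[1,[36,6,6],[0,0,0]]]}}

```text
time: 8.17
eef_pos: [556.2, 81.9, 252.8]
orientation: [-1.961, -2.453, 0.002]
ft_force: [1.0, -0.2, -0.1]
width: 85.2
gripper_force: 0.0
```

>>> {"fn": "apply_moves", "kwargs": {"motion": [[1,[36,6,6],[0,0,0]],[1,[36,6,6],[0,0,0]],[1,[36,6,6],[0,0,0]],[1,[36,6,6],[0,0,0]],[1,[36,6,6],[0,0,0]],[1,[36,6,6],[0,0,0]],[1,[36,6,6],[0,0,0]],[1,[0,0,0],[0,0,0]],[1,[0,0,0],[0,0,0]],[1,[0,0,0],[0,0,0]]]}}

```text
time: 9.0
eef_pos: [542.4, 334.8, 211.2]
orientation: [-1.961, -2.454, 0.003]
ft_force: [-0.6, -0.2, -1.1]
width: 85.3
gripper_force: 0.0
```

```bash
python3 - <<'E'
from h import *
im,d,T=shot('w4');P=cloud('wrist',d,T);Z=P[...,2]
to([548.2,337.5,100],0.222)
z=Z.copy(); m=((P[...,0]-545)**2+(P[...,1]-360)**2<70**2)
p,_=comp(im,P,T,m&(Z>45)&(Z<54)&(im.max(2)<110),(0,0,560,420),50,'head')
p,_=comp(im,P,T,m&(Z>33)&(Z<43)&(P[...,1]<352),(0,0,560,420),38,'shank')
for y in range(306,360,8):
    k=p[abs(p[:,1]-y)<2]
    if len(k): print(y,k[:,0].min().round(1),k[:,0].max().round(1),k[:,0].mean().round(1))
E
```

```text
pos [542.9 334.4 211.6] tilt [-1.1e-03 -9.0e-04 -1.0e+00] phi 0.222 turn z -0.0 shift [  1.8   5.9 111.6]
head 1269 c [537.  385.8] size [25.8 43.4] ang 13.3 zmed 49.2
shank 549 c [549.4 330.8] size [13.2 45.6] ang 12.7 zmed 37.1
314 547.1 557.4 552.7
322 544.2 558.4 551.1
330 542.4 556.5 549.5
338 540.6 554.6 547.5
346 538.8 552.7 545.8
354 544.9 548.9 546.9
```

>>> {"fn": "apply_moves", "kwargs": {"motion": [[0.6,[-2,5.6,20],[0,0,0]],[0.6,[0,0,30],[0,0,0]],[0.6,[0,0,30],[0,0,0]],[0.6,[0,0,30],[0,0,0]],[0.6,[0,0,20],[0,0,0]],[0.6,[0,0,16],[0,0,0]],[0.6,[0,0,0],[0,0,0]],[0.6,[0,0,0],[0,0,0]]]}}

```text
time: 9.72
eef_pos: [549.2, 333.4, 66.1]
orientation: [-1.963, -2.452, 0.002]
ft_force: [-0.4, -0.2, -0.3]
width: 51.6
gripper_force: 0.0
```

```bash
python3 - <<'E'
from h import *
to([548.8,333.6,25],0.222)
im,d,T=shot('w5');P=cloud('wrist',d,T)
f=np.array([548.2-.22*28,337.5+.9755*28]);a=np.array([.22,-.9755]);b=np.array([.9755,.22])
q=P.reshape(-1,3);s=(q[:,:2]-f)@a;w=(q[:,:2]-f)@b
k=(abs(w)<60)&(q[:,2]>4)&(q[:,2]<60)&(im.reshape(-1,3).min(1)>120)
for x in range(-5,35,4):
    i=k&(abs(s-x)<2); print(x,i.sum(),np.percentile(q[i,2],[50,95]).round() if i.sum() else '',np.percentile(w[i],[2,98]).round() if i.sum() else '')
E
```

```text
pos [549.2 333.4  66.1] tilt [-1.3e-03 -8.0e-04 -1.0e+00] phi 0.221 turn z -0.001 shift [ 0.2 -0.3 41.1]
-5 309 [49. 50.] [-43.  44.]
-1 109 [23. 50.] [-44.  47.]
3 89 [36. 38.] [-42.  41.]
7 174 [37. 38.] [-7.  7.]
11 157 [37. 38.] [-6.  6.]
15 164 [37. 38.] [-7.  7.]
19 168 [37. 38.] [-7.  7.]
23 159 [37. 38.] [-7.  7.]
27 168 [37. 38.] [-7.  7.]
31 153 [37. 38.] [-7.  7.]
```

View pics/w5.png

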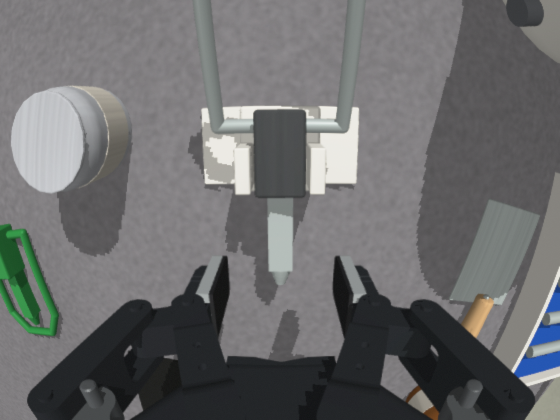

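The shank is centred between the open fingers (pads at 225 and 335, shank at 281) and is clear of the cradle. I'll go down and grip it near the pad tips.

>>> {"fn": "apply_moves", "kwargs": {"motion": [[0.6,[0,0,15],[0,0,0]],[0.6,[0,0,15],[0,0,0]],[0.6,[0,0,11],[0,0,0]],[0.6,[0,0,0],[0,0,0]],[0,[0,0,0],[0,0,0]],[0,[0,0,0],[0,0,0]],[0,[0,0,0],[0,0,0]],[0,[0,0,0],[0,0,0]],[0,[0,0,0],[0,0,0]]]}}

```text
time: 10.52
eef_pos: [549.8, 335.1, 26.3]
orientation: [1.961, 2.454, 0.002]
ft_force: [-0.4, -1.0, 6.7]
width: 12.1
gripper_force: 60.8
```

>>> {"fn": "apply_moves", "kwargs": {"motion": [[0,[0,0,-3],[0,0,0]],[0,[0,0,-6],[0,0,0]],[0,[0,0,-10],[0,0,0]],[0,[0,0,-10],[0,0,0]],[0,[0,0,-15],[0,0,0]],[0,[0,0,-15],[0,0,0]],[0,[0,0,-15],[0,0,0]],[0,[0,0,0],[0,0,0]],[0,[0,0,0],[0,0,0]]]}}

```text
time: 11.27
eef_pos: [549.9, 335.2, 100.6]
orientation: [1.961, 2.453, 0.003]
ft_force: [-0.2, -0.4, -3.3]
width: 12.5
gripper_force: 59.5
```

```bash
python3 - <<'E'
from h import *
shot('w6'); to([510,110,100],0.0)
E
```

```text
pos [549.4 334.9  99.5] tilt [ 5.e-04  3.e-04 -1.e+00] phi 0.222 turn z 0.222 shift [-224.9  -39.4   -0.5]
```

View pics/w6.png

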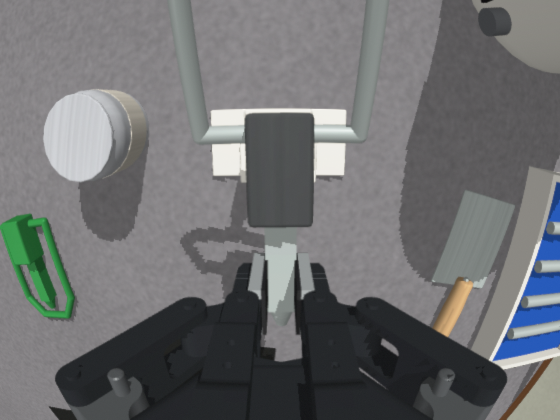

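The pin is held, with the head clear of the cradle and straight behind the fingers. I'll check its pitch and its offset in the hand.

```bash
python3 - <<'E'
from h import *
z=np.load('w6.npz');im,d,T=z['im'],z['d'],z['T'];P=cloud('wrist',d,T);L=(P-T[:3,3])@T[:3,:3]
m=np.zeros((420,560),bool);m[118:222,250:312]=1
k=L[m];A=np.c_[k[:,:2],np.ones(len(k))];c,*_=np.linalg.lstsq(A,k[:,2],rcond=None);r=k[:,2]-A@c;g=abs(r)<1.5;c,*_=np.linalg.lstsq(A[g],k[g,2],rcond=None)
print('head top z slope(x,y)',c.round(4),'x range',np.percentile(k[g,0],[1,99]).round(1),'y',np.percentile(k[g,1],[1,99]).round(1))
u=[280,281];s=L[240:262,270:292];print('shank top tool',[L[v,281].round(1).tolist() for v in(245,255,265,300)])
E
```

```text
head top z slope(x,y) [-8.50000e-03  2.40000e-03 -2.16946e+01] x range [33.9 72.6] y [-11.2  11.7]
shank top tool [[18.5, 0.4, -11.2], [13.1, 0.4, -10.0], [8.1, 0.4, -10.2], [-10.8, 0.4, -10.6]]
```

>>> {"fn": "apply_moves", "kwargs": {"motion": [[0,[0,0,0],[0,0,0.1025]],[0,[0,0,0],[0,0,0.1025]],[0,[0,0,0],[0,0,0.1025]],[0,[-25,0,0],[0,0,0]],[0,[-25,0,0],[0,0,0]],[0,[-25,0,0],[0,0,0]],[0,[-25,0,0],[0,0,0]],[0,[-25,0,0],[0,0,0]],[0,[-25,0,0],[0,0,0]]]}}

```text
time: 12.07
eef_pos: [535.6, 184.1, 98.3]
orientation: [-2.314, -2.124, 0.002]
ft_force: [0.5, 0.0, -3.7]
width: 12.5
gripper_force: 59.5
```

```bash
python3 - <<'E'
from h import *
to([512,84,16],-0.0855)
E
```

```text
pos [535.6 184.1  98.3] tilt [-1.5e-03 -5.0e-04 -1.0e+00] phi -0.085 turn z 0.0 shift [-101.8  -15.    82.3]
```

>>> {"fn": "apply_moves", "kwargs": {"motion": [[0,[-25,-4,5],[0,0,0]],[0,[-25,-4,10],[0,0,0]],[0,[-26,-4,10],[0,0,0]],[0,[-26,-3,10],[0,0,0]],[0,[0,0,15],[0,0,0]],[0,[0,0,15],[0,0,0]],[0,[0,0,10],[0,0,0]],[0,[0,0,7],[0,0,0]],[0,[0,0,0],[0,0,0]],[0,[0,0,0],[0,0,0]]]}}

```text
time: 12.9
eef_pos: [512.6, 85.3, 17.0]
orientation: [-2.313, -2.125, 0.001]
ft_force: [-0.2, -0.5, -3.0]
width: 12.1
gripper_force: 59.5
```

>>> {"fn": "apply_moves", "kwargs": {"motion": [[0,[0,0,2],[0,0,0]],[0,[0,0,2],[0,0,0]],[0,[0,0,2],[0,0,0]],[0,[0,0,1],[0,0,0]],[0,[0,0,1],[0,0,0]],[0,[0,0,0],[0,0,0]]]}}

```text
time: 13.4
eef_pos: [512.8, 85.1, 9.2]
orientation: [-2.314, -2.124, 0.0]
ft_force: [0.3, 0.6, -3.0]
width: 12.5
gripper_force: 59.5
```

>>> {"fn": "apply_moves", "kwargs": {"motion": [[0,[0,0,1],[0,0,0]],[0,[0,0,1],[0,0,0]],[0,[0,0,0],[0,0,0]],[0,[0,0,0],[0,0,0]]]}}

```text
time: 13.73
eef_pos: [512.8, 85.0, 7.3]
orientation: [-2.314, -2.124, 0.0]
ft_force: [0.4, 0.1, -3.5]
width: 12.2
gripper_force: 59.5
```

>>> {"fn": "apply_moves", "kwargs": {"motion": [[0,[0,0,1],[0,0,0]],[0,[0,0,0],[0,0,0]],[0,[0,0,0],[0,0,0]]]}}

```text
time: 13.98
eef_pos: [512.9, 85.1, 6.3]
orientation: [2.314, 2.124, 0.0]
ft_force: [0.1, 0.1, -3.3]
width: 11.9
gripper_force: 59.5
```

>>> {"fn": "apply_moves", "kwargs": {"motion": [[0,[0,0,0.7],[0,0,0]],[0,[0,0,0],[0,0,0]],[0,[0,0,0],[0,0,0]]]}}

```text
time: 14.23
eef_pos: [512.9, 85.1, 5.7]
orientation: [2.314, 2.124, 0.0]
ft_force: [0.7, -1.5, -0.3]
width: 11.8
gripper_force: 59.9
```

>>> {"fn": "apply_moves", "kwargs": {"motion": [[0,[0,0,0.7],[0,0,0]],[0,[0,0,0],[0,0,0]],[0,[0,0,0],[0,0,0]]]}}

```text
time: 14.48
eef_pos: [513.0, 85.0, 5.5]
orientation: [2.314, 2.124, 0.001]
ft_force: [-3.5, -1.3, 15.3]
width: 12.4
gripper_force: 61.9
```

The pin is on the mat, so I'll release it.

>>> {"fn": "apply_moves", "kwargs": {"motion": [[0,[0,0,-0.7],[0,0,0]],[0.25,[0,0,0],[0,0,0]],[0.5,[0,0,0],[0,0,0]],[0.6,[0,0,0],[0,0,0]],[0.6,[0,0,0],[0,0,0]],[0.6,[0,0,-20],[0,0,0]],[0.6,[0,0,-25],[0,0,0]],[0.6,[0,0,-25],[0,0,0]],[0.6,[0,0,0],[0,0,0]],[0.6,[0,0,0],[0,0,0]]]}}

```text
time: 15.32
eef_pos: [513.8, 85.2, 76.7]
orientation: [2.313, 2.123, 0.003]
ft_force: [0.2, 0.0, -0.9]
width: 51.0
gripper_force: 0.0
```

```bash
python3 - <<'E'
from h import *
im,d,T=shot('w7');P=cloud('wrist',d,T);Z=P[...,2]
m=((P[...,0]-515)**2+(P[...,1]-110)**2<90**2)
p,_=comp(im,P,T,m&(Z>24)&(Z<33)&(P[...,1]>108),(0,0,560,420),29,'head')
p,_=comp(im,P,T,m&(Z>12)&(Z<21)&(im.min(2)>90)&(P[...,1]<122)&(abs(P[...,0]-514)<18),(0,0,560,420),17,'shank')
q=P[m&(Z>24)&(Z<33)];print(np.median(q[:,2]))
to([518.,135,60],-0.0855)
E
```

```text
head 3233 c [517.3 138.3] size [43.5 25.9] ang 85.0 zmed 28.2
shank 1527 c [513.   85.5] size [55.6 13.7] ang 85.6 zmed 16.2
28.177956916046043
pos [513.   85.1  75.7] tilt [ 9.e-04  1.e-04 -1.e+00] phi -0.085 turn z 0.0 shift [50.1  0.7 15.7]
```

View pics/w7.png

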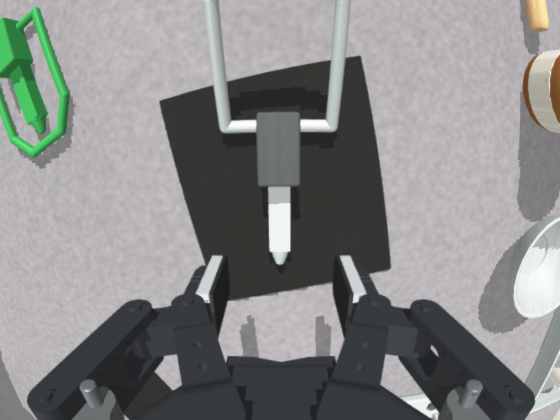

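The pin lies flat on the mat with its ring up: the head is at (278,150), the shank tip at (280,262), and the hinge bar at v≈126. Next I'll grip the head 17 mm behind its face.

>>> {"fn": "apply_moves", "kwargs": {"motion": [[0.6,[24,0,0],[0,0,0]],[0.6,[24,-0.3,0],[0,0,0]],[0.6,[0,0,20],[0,0,0]],[0.6,[0,0,20],[0,0,0]],[0.6,[0,0,20],[0,0,0]],[0.6,[0,0,8],[0,0,0]],[0.6,[0,0,0],[0,0,0]],[0.6,[0,0,0],[0,0,0]]]}}

```text
time: 16.03
eef_pos: [516.0, 132.7, 7.0]
orientation: [-2.314, -2.124, 0.003]
ft_force: [0.3, -0.1, 0.4]
width: 51.1
gripper_force: 0.0
```

>>> {"fn": "apply_moves", "kwargs": {"motion": [[0.6,[0,0,0.5],[0,0,0]],[0.3,[0,0,0],[0,0,0]],[0,[0,0,0],[0,0,0]],[0,[0,0,0],[0,0,0]],[0,[0,0,0],[0,0,0]],[0,[0,0,0],[0,0,0]]]}}

```text
time: 16.53
eef_pos: [517.2, 132.9, 8.1]
orientation: [2.314, 2.124, 0.002]
ft_force: [-1.6, -1.2, 9.9]
width: 25.2
gripper_force: 59.5
```

>>> {"fn": "apply_moves", "kwargs": {"motion": [[0,[0,0,-2],[0,0,0]],[0,[0,0,-6],[0,0,0]],[0,[0,0,-12],[0,0,0]],[0,[0,0,-20],[0,0,0]],[0,[0,0,-20],[0,0,0]],[0,[0,0,-20],[0,0,0]],[0,[0,0,0],[0,0,0]],[0,[0,0,0],[0,0,0]]]}}

```text
time: 17.2
eef_pos: [517.4, 133.1, 88.2]
orientation: [2.313, 2.124, 0.003]
ft_force: [0.2, 0.3, -4.0]
width: 24.4
gripper_force: 59.4
```

```bash
python3 - <<'E'
from h import *
im,d,T=shot('w8');P=cloud('wrist',d,T);L=(P-T[:3,3])@T[:3,:3]
print(T[:3,3])
g=im.min(2)
m=(L[...,2]<-5)&(L[...,2]>-40)&(abs(L[...,1])<13)&(L[...,0]<50)&(L[...,0]>13)
k=L[m];print('head',len(k),k.min(0).round(1),k.max(0).round(1),np.median(k,0).round(1))
m=(L[...,2]<10)&(L[...,2]>-25)&(abs(L[...,1])<12)&(L[...,0]<-12)&(L[...,0]>-85)&(g>120)
k=L[m];print('shank',len(k))
for x in range(-80,-10,8):
    q=k[abs(k[:,0]-x)<3]
    if len(q): print(x,len(q),q[:,1].min().round(1),q[:,1].max().round(1),np.median(q[:,2]).round(1))
E
```

```text
[517.36390085 133.06346128  88.16048273]
head 2684 [ 13.  -13.  -21.8] [28.1 13.  -5. ] [ 23.2  -0.  -19.7]
shank 1001
-56 27 -5.7 4.9 -8.0
-48 186 -6.7 7.0 -8.2
-40 213 -6.6 6.9 -8.2
-32 228 -6.3 7.2 -8.2
-24 44 -6.2 6.5 -8.2
```

View pics/w8.png

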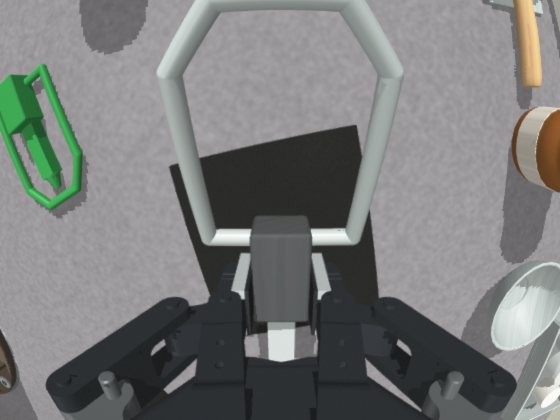

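The pin is held by its head, level, with its axis about 2 mm above the TCP. The ring is open behind it. I'll move it to just in front of the hole.

>>> {"fn": "apply_moves", "kwargs": {"motion": [[0,[-20,11,0],[0,0,0]],[0,[-24,13.5,0],[0,0,0]],[0,[-24,13.5,0],[0,0,0]],[0,[-24,13.5,0],[0,0,0]],[0,[-24,13.5,0],[0,0,0]],[0,[-24,13.5,0],[0,0,0]],[0,[-24,13.5,0],[0,0,0]],[0,[-20,11,10],[0,0,0]],[0,[-6,4,10],[0,0,0]],[0,[0,0,0],[0,0,0]]]}}

```text
time: 18.08
eef_pos: [606.0, -67.0, 64.0]
orientation: [-2.315, -2.12, 0.004]
ft_force: [-1.3, 0.7, -3.3]
width: 24.6
gripper_force: 59.4
```

>>> {"fn": "apply_moves", "kwargs": {"motion": [[0,[0,0,0],[0,0,0]],[0,[0,0,0],[0,0,0]]]}}

```text
time: 18.25
eef_pos: [606.0, -64.6, 66.4]
orientation: [-2.313, -2.124, 0.002]
ft_force: [-0.2, 0.2, -2.7]
width: 24.4
gripper_force: 59.4
```

```bash
python3 - <<'E'
from h import *
to([607.7,-65.8,68],-0.0855)
im,d,T=shot('w9')
s,ds=bot.read_camera('scene'); 
# look at the clamp/pin in the scene camera
E=np.linalg.inv(bot.camera_params('scene')['extrinsics']);c=E@np.array([600,-130,70,1]);p=bot.camera_params('scene');f=210/np.tan(np.radians(p['vertical_fov']/2))
u,v=int(f*c[0]/c[2]+p['cx']),int(f*c[1]/c[2]+p['cy']);print(u,v)
a=cv2.resize(s[v-45:v+45,u-60:u+60,::-1],(533,400),interpolation=cv2.INTER_CUBIC)
cv2.imwrite('pics/s9.png',a)
P=cloud('wrist',d,T);o=np.array([598.3,-175.4]);t=-0.0855;X=np.array([np.cos(t),np.sin(t)]);Y=np.array([-X[1],X[0]])
L=np.stack([(P[...,:2]-o)@X,(P[...,:2]-o)@Y,P[...,2]],-1).reshape(-1,3)
k=L[(L[:,2]>92)&(L[:,2]<99)&(abs(L[:,0])<30)&(abs(L[:,1])<25)];print('cheek seen',len(k), k.min(0) if len(k) else '')
k=L[(L[:,2]>70)&(L[:,2]<82)&(abs(L[:,0])<12)&(L[:,1]>20)&(L[:,1]<95)];print('shank',len(k),[ (y,np.percentile(k[abs(k[:,1]-y)<3],[2,98],axis=0)[:,0].round(1).tolist(),np.median(k[abs(k[:,1]-y)<3][:,2]).round(1)) for y in(45,55,65,75) if (abs(k[:,1]-y)<3).sum()>3])
E
```

```text
pos [606.  -64.6  66.4] tilt [-1.9e-03  4.0e-04 -1.0e+00] phi -0.085 turn z 0.0 shift [-1.1  1.8 -1.6]
249 251
cheek seen 0 
shank 1007 [(55, [-4.9, 3.5], np.float64(74.1)), (65, [-8.3, 5.2], np.float64(74.5)), (75, [-8.1, 4.9], np.float64(74.5))]
```

>>> {"fn": "apply_moves", "kwargs": {"motion": [[0,[0,1.8,-1.6],[0,0,0]],[0,[0,0,0],[0,0,0]],[0,[-6,0,0],[0,0,0]],[0,[-6,0,0],[0,0,0]],[0,[-6,0,0],[0,0,0]],[0,[-6,0,0],[0,0,0]],[0,[-4,0,0],[0,0,0]],[0,[-4,0,0],[0,0,0]],[0,[0,0,0],[0,0,0]]]}}

```text
time: 19.1
eef_pos: [606.0, -98.5, 68.7]
orientation: [2.315, 2.123, -0.0]
ft_force: [-0.0, -0.0, -3.5]
width: 24.4
gripper_force: 59.5
```

```bash
python3 - <<'E'
from h import *
o=np.array([598.3,-175.4]);t=-0.0855;X=np.array([np.cos(t),np.sin(t)]);Y=np.array([-X[1],X[0]])
p=pose()[:2,3]-o; print('clamp x,y',p@X,p@Y); to([*(o+35*Y),68],t); print(bot.read_state()['ft_force'])
E
```

```text
clamp x,y 1.0971195591473173 77.25333656647557
pos [606.  -98.5  68.7] tilt [-1.e-04 -1.e-04 -1.e+00] phi -0.086 turn z -0.001 shift [-42.3  -1.1   0.7]
[-0.01789318 -0.04945818 -3.47943056]
```

>>> {"fn": "apply_moves", "kwargs": {"motion": [[0,[-2,-0.9,0.5],[0,0,0]],[0,[-4,0,0],[0,0,0]],[0,[-4,0,0],[0,0,0]],[0,[-4,0,0],[0,0,0]],[0,[-4,0,0],[0,0,0]],[0,[-4,0,0],[0,0,0]],[0,[0,0,0],[0,0,0]]]}}

```text
time: 19.68
eef_pos: [603.4, -120.2, 68.2]
orientation: [2.315, 2.124, 0.0]
ft_force: [-0.2, 0.1, -4.1]
width: 24.8
gripper_force: 59.5
```

>>> {"fn": "apply_moves", "kwargs": {"motion": [[0,[-4,0,0],[0,0,0]],[0,[-4,0,0],[0,0,0]],[0,[-4,0,0],[0,0,0]],[0,[-3,0,0],[0,0,0]],[0,[0,0,0],[0,0,0]]]}}

```text
time: 20.1
eef_pos: [602.0, -135.0, 68.2]
orientation: [2.315, 2.124, -0.0]
ft_force: [0.1, 0.4, -3.7]
width: 25.0
gripper_force: 59.5
```

>>> {"fn": "apply_moves", "kwargs": {"motion": [[0,[-2,0,0],[0,0,0]],[0,[-2,0,0],[0,0,0]],[0,[-1,0,0],[0,0,0]],[0,[0,0,0],[0,0,0]]]}}

```text
time: 20.43
eef_pos: [601.6, -139.5, 68.2]
orientation: [2.314, 2.124, -0.0]
ft_force: [0.5, -0.1, -4.2]
width: 24.7
gripper_force: 59.5
```

>>> {"fn": "apply_moves", "kwargs": {"motion": [[0,[-1,0,0],[0,0,0]],[0,[-1,0,0],[0,0,0]],[0,[0,0,0],[0,0,0]]]}}

```text
time: 20.68
eef_pos: [601.5, -140.4, 68.2]
orientation: [-2.314, -2.123, -0.001]
ft_force: [1.4, 9.0, -2.2]
width: 24.8
gripper_force: 59.8
```

>>> {"fn": "apply_moves", "kwargs": {"motion": [[0,[-1,0,0],[0,0,0]],[0,[0,0,1],[0,0,0]],[0,[0,0,0.7],[0,0,0]],[0,[0,0,0],[0,0,0]]]}}

```text
time: 21.02
eef_pos: [601.5, -140.5, 66.7]
orientation: [-2.314, -2.123, -0.002]
ft_force: [1.4, 17.4, 2.1]
width: 25.1
gripper_force: 60.4
```

>>> {"fn": "apply_moves", "kwargs": {"motion": [[0.2,[0,0,0],[0,0,0]],[0.45,[0,0,0],[0,0,0]],[0.6,[0,0,0],[0,0,0]],[0.6,[0,0,0],[0,0,0]],[0.6,[0,0,-15],[0,0,0]],[0.6,[0,0,-25],[0,0,0]],[0.6,[0,0,-30],[0,0,0]],[0.6,[0,0,-30],[0,0,0]],[0.6,[0,0,-30],[0,0,0]],[0.6,[0,0,0],[0,0,0]]]}}

```text
time: 21.85
eef_pos: [604.2, -143.3, 202.5]
orientation: [2.309, 2.119, 0.007]
ft_force: [0.8, -0.1, 0.6]
width: 51.3
gripper_force: 0.0
```

```bash
python3 - <<'E'
from h import *
bot.read_state(); im,d,T=shot('w10');P=cloud('wrist',d,T)
o=np.array([598.3,-175.4]);t=-0.0855;X=np.array([np.cos(t),np.sin(t)]);Y=np.array([-X[1],X[0]])
L=np.stack([(P[...,:2]-o)@X,(P[...,:2]-o)@Y,P[...,2]],-1);f=L.reshape(-1,3)
print(T[:3,3].round(1))
k=f[(abs(f[:,0])<12)&(f[:,1]>19)&(f[:,1]<70)&(f[:,2]>80)&(f[:,2]<95)]
print('head top',len(k),np.percentile(k,[1,50,99],axis=0).round(1).tolist())
for y in(22,30,40,50,60): 
  q=k[abs(k[:,1]-y)<2]; print(y,len(q),np.median(q[:,2]).round(1) if len(q) else '')
k=f[(abs(f[:,0])<50)&(f[:,1]>95)&(f[:,1]<190)&(f[:,2]>75)&(f[:,2]<170)]
print('ring',len(k),np.percentile(k,[1,50,99],axis=0).round(1).tolist())
b=k[k[:,1]>k[:,1].max()-10];print('bar',b.mean(0).round(1),b[:,0].min(),b[:,0].max())
E
```

```text
[ 604.2 -143.3  202.5]
head top 1462 [[-11.9, 21.0, 80.2], [-0.2, 42.8, 83.1], [11.4, 63.8, 86.1]]
22 98 85.1
30 134 84.7
40 140 83.5
50 140 82.3
60 127 81.3
ring 2197 [[-36.0, 96.2, 84.3], [1.7, 134.8, 102.5], [38.6, 153.0, 110.4]]
bar [  1.5 148.5 108.2] -26.083952580255925 29.21482652102986
```

View pics/w10.png

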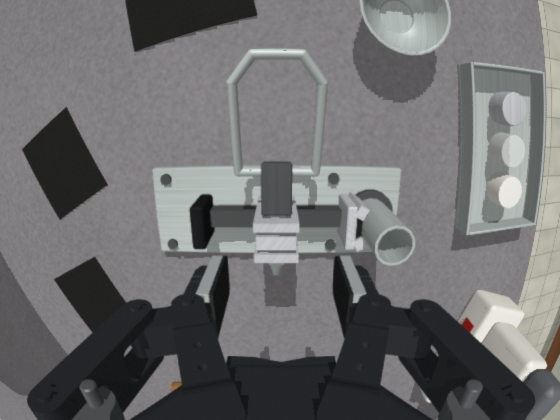

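The picture shows the pin through the clamp: its head at (277,187) is against the cheek, the tip shows past the far cheek at (275,268), and the ring is open with its bar at about (278,52). I've used up my picture views, so I'll work from numbers now. To flip the ring I'll get under the bar with closed, tilted fingers.

>>> {"fn": "apply_moves", "kwargs": {"motion": [[0,[22,0,0],[0,0,0]],[0,[23,0,0],[0,0,0]],[0,[23,0,0],[0,0,0]],[0,[23,0,0],[0,0,0]],[0,[23,0,0],[0,0,0]],[0,[23,0,0],[0,0,0]],[0,[23,0,0],[0,0,0]],[0,[22,0,0],[0,0,0]]]}}

```text
time: 22.57
eef_pos: [616.5, 40.1, 195.5]
orientation: [-2.314, -2.124, 0.001]
ft_force: [1.0, 0.0, 0.0]
width: 0.0
gripper_force: 0.0
```

>>> {"fn": "apply_moves", "kwargs": {"motion": [[0,[0,0,0],[0,-0.1,0]],[0,[0,0,0],[0,-0.1,0]],[0,[0,0,0],[0,-0.1,0]],[0,[0,0,0],[0,-0.1,0]],[0,[0,0,0],[0,-0.1,0]],[0,[0,0,0],[0,-0.1,0]],[0,[0,0,0],[0,0,0]],[0,[0,0,0],[0,0,0]]]}}

```text
time: 23.23
eef_pos: [616.3, 40.1, 194.5]
orientation: [1.966, 1.811, -0.61]
ft_force: [0.7, 0.1, 0.2]
width: 0.4
gripper_force: 0.0
```

```bash
cat >> h.py <<'E'
o=np.array([598.3,-175.4]);t=-0.0855;X=np.array([np.cos(t),np.sin(t)]);Y=np.array([-X[1],X[0]])
def cl(p): return np.r_[(p[:2]-o)@X,(p[:2]-o)@Y,p[2]]
def w(q): return np.r_[o+q[0]*X+q[1]*Y,q[2]]
E
python3 - <<'E'
from h import *
T=pose();s=bot.read_state();print(cl(T[:3,3]).round(1),'z in clamp',(T[:2,2]@X).round(3),(T[:2,2]@Y).round(3),T[2,2].round(3),s['qpos'].round(2))
tau=np.arctan2(-(T[:2,2]@Y),-T[2,2]);print('tau',tau)
p=T[:3,3]
for q in((1,164,82),(1,154.5,89)):
    d=w(np.array(q,float))-p; print(q,(T[:3,:3].T@d).round(1)); p=p+d
# arc: tool-frame increments per bar angle
S,C=np.sin(tau),np.cos(tau)
for e0 in range(25,100,15):
    f=lambda e:np.array([0,54+105*np.cos(np.radians(e)),63.7+105*np.sin(np.radians(e))])
    d=f(e0+15)-f(e0); D=np.r_[d[1]*Y,d[2]]; print(e0,(T[:3,:3].T@D).round(1))
E
```

```text
[ -0.4 216.3 194.5] z in clamp -0.001 -0.564 -0.826 [ 0.33  0.63  1.61 -0.58  1.24  0.7 ]
tau 0.5991746277643197
(1, 164, 82) [ 20.3   1.7 122.4]
(1, 154.5, 89) [-11.8  -0.   -0.4]
25 [-25.2  -0.1 -10.8]
40 [-27.1  -0.1  -3.9]
55 [-27.2  -0.1   3.3]
70 [-25.4  -0.1  10.2]
85 [-21.9  -0.1  16.4]
```

>>> {"fn": "apply_moves", "kwargs": {"motion": [[0,[20,1.7,0],[0,0,0]],[0,[0,0,25],[0,0,0]],[0,[0,0,25],[0,0,0]],[0,[0,0,25],[0,0,0]],[0,[0,0,25],[0,0,0]],[0,[0,0,22],[0,0,0]],[0,[0,0,0],[0,0,0]],[0,[0,0,0],[0,0,0]]]}}

```text
time: 23.9
eef_pos: [613.6, -14.4, 84.1]
orientation: [1.971, 1.805, -0.609]
ft_force: [0.8, -0.0, -0.2]
width: 0.0
gripper_force: 0.0
```

>>> {"fn": "apply_moves", "kwargs": {"motion": [[0,[-4,0,0],[0,0,0]],[0,[-4,0,0],[0,0,0]],[0,[-3,0,0],[0,0,0]],[0,[-2,0,0],[0,0,0]],[0,[0,0,0],[0,0,0]]]}}

```text
time: 24.32
eef_pos: [613.6, -24.0, 92.8]
orientation: [1.968, 1.806, -0.607]
ft_force: [1.1, 0.5, 0.5]
width: -0.1
gripper_force: 0.1
```

```bash
python3 - <<'E'
from h import *
im,d,T=shot('w11');P=cloud('wrist',d,T);f=np.stack([(P[...,:2]-o)@X,(P[...,:2]-o)@Y,P[...,2]],-1).reshape(-1,3)
print(cl(T[:3,3]).round(1),bot.read_state()['ft_force'].round(1))
k=f[(abs(f[:,0])<45)&(f[:,1]>90)&(f[:,1]<165)&(f[:,2]>85)&(f[:,2]<200)]
print(len(k));
for y in range(95,165,10):
    q=k[abs(k[:,1]-y)<5]; print(y,len(q),np.percentile(q[:,2],[5,50,95]).round(1) if len(q)>3 else '',np.percentile(q[:,0],[2,98]).round(1) if len(q)>3 else '')
E
```

```text
[  2.3 152.2  92.8] [-0.5  0.8  0.4]
661
95 2  
105 37 [85.3 86.9 89.2] [-33.2  34.8]
115 39 [88.5 91.2 93. ] [-33.9  35. ]
125 39 [92.9 95.6 99.1] [-35.1  37.4]
135 127 [ 99.2 102.3 105.9] [-33.7  36.2]
145 175 [104.  106.9 109.1] [-26.9  29.7]
155 15 [108.5 109.7 110.4] [-19.5 -16.6]
```

>>> {"fn": "apply_moves", "kwargs": {"motion": [[0,[-5,0,-2.2],[0,0,0]],[0,[-5,0,-2.2],[0,0,0]],[0,[-5,0,-2.2],[0,0,0]],[0,[-5,0,-2],[0,0,0]],[0,[-5,0,-1.8],[0,0,0]],[0,[-5.5,0,-0.8],[0,0,0]],[0,[-5.5,0,-0.8],[0,0,0]],[0,[-5.5,0,-0.8],[0,0,0]],[0,[-5.5,0,-0.8],[0,0,0]],[0,[0,0,0],[0,0,0]]]}}

```text
time: 25.2
eef_pos: [610.7, -55.9, 130.4]
orientation: [1.968, 1.805, -0.608]
ft_force: [-0.4, 0.3, 0.0]
width: 0.4
gripper_force: 0.0
```

```bash
cat > ring.py <<'E'
from h import *
import sys
im,d,T=shot(sys.argv[1]);P=cloud('wrist',d,T);f=np.stack([(P[...,:2]-o)@X,(P[...,:2]-o)@Y,P[...,2]],-1).reshape(-1,3)
print(cl(T[:3,3]).round(1),bot.read_state()['ft_force'].round(1))
k=f[(abs(f[:,0])<45)&(abs(f[:,0])>17)&(f[:,1]>-70)&(f[:,1]<165)&(f[:,2]>50)&(f[:,2]<190)]
print(len(k));
for y in range(-65,165,10):
    q=k[abs(k[:,1]-y)<5]
    if len(q)>3: print(y,len(q),np.percentile(q[:,2],[5,50,95]).round(1),np.percentile(q[:,0],[2,98]).round(1))
k=f[(abs(f[:,0])<12)&(f[:,1]>19)&(f[:,1]<66)&(f[:,2]>78)&(f[:,2]<95)]
print('head',len(k),[(y,np.median(k[abs(k[:,1]-y)<3][:,2]).round(1)) for y in (22,35,50,60) if (abs(k[:,1]-y)<3).any()], np.percentile(k,[1,99],axis=0).round(1).tolist() if len(k) else '')
E
python3 ring.py w12
```

```text
[  2.1 120.1 130.4] [-0.4 -0.  -0.5]
9175
15 95 [50.8 61.3 69.3] [-19.1  19.1]
55 404 [61.  64.6 66.9] [-32.9  35. ]
65 214 [65.7 74.  81.5] [-35.8  37.8]
75 259 [81.1 88.8 96.1] [-36.   37.6]
85 284 [ 95.9 103.2 110.4] [-36.1  37.7]
95 408 [109.6 117.6 124.9] [-35.6  37.9]
105 625 [125.4 133.8 141. ] [-35.6  37.6]
115 352 [138.3 142.7 146.1] [-27.7  29. ]
145 1479 [176.9 181.3 185.8] [-34.6  39. ]
155 2504 [161.9 172.4 188.9] [-31.6  36.4]
head 424 [(50, np.float64(82.5)), (60, np.float64(81.1))] [[-11.9, 43.4, 78.2], [12.0, 65.8, 83.2]]
```

The ring follows the finger and is now at about 53° elevation. I'll keep going past the spring's turning point.

>>> {"fn": "apply_moves", "kwargs": {"motion": [[0,[-5.5,0,0.7],[0,0,0]],[0,[-5.5,0,0.7],[0,0,0]],[0,[-5.5,0,0.7],[0,0,0]],[0,[-5.5,0,0.7],[0,0,0]],[0,[-5.5,0,0.8],[0,0,0]],[0,[-5,0,2],[0,0,0]],[0,[-5,0,2],[0,0,0]],[0,[-5,0,2],[0,0,0]],[0,[0,0,0],[0,0,0]]]}}

```text
time: 26.0
eef_pos: [606.9, -96.4, 145.9]
orientation: [1.968, 1.805, -0.609]
ft_force: [0.2, -0.1, -0.5]
width: -0.1
gripper_force: 0.0
```

```bash
python3 ring.py w13
```

```text
[  1.8  79.4 145.9] [ 0.   0.6 -0.4]
7554
-15 20 [86.3 90.  91.9] [-19.2  18.8]
-5 6 [86.9 90.9 94.5] [-19.   18.6]
5 11 [94.2 95.  95.6] [-19.1  18.8]
15 280 [53.  77.5 95.4] [-19.  19.]
55 3657 [ 64.4 111.3 151.2] [-36.5  37.8]
105 53 [174.7 176.8 178. ] [-18.7  23. ]
115 1856 [177.1 182.3 189.4] [-31.1  35.1]
125 1665 [182.2 186.8 189.7] [-38.   41.8]
135 4 [189.3 189.8 189.9] [17.1 17.9]
head 1602 [(22, np.float64(85.3)), (35, np.float64(84.0)), (50, np.float64(82.3)), (60, np.float64(81.1))] [[-11.7, 21.9, 78.3], [11.7, 65.4, 85.8]]
```

>>> {"fn": "apply_moves", "kwargs": {"motion": [[0,[-5,0,3.4],[0,0,0]],[0,[-5,0,3.4],[0,0,0]],[0,[-5,0,3.4],[0,0,0]],[0,[-5,0,3.4],[0,0,0]],[0,[0,0,0],[0,0,0]]]}}

```text
time: 26.47
eef_pos: [604.7, -120.7, 145.8]
orientation: [1.968, 1.805, -0.609]
ft_force: [-0.8, -0.1, 0.1]
width: 0.4
gripper_force: 0.0
```

```bash
python3 ring.py w14
```

```text
[  1.7  55.  145.8] [-0.1 -0.2  0.5]
6652
-45 45 [72.7 73.8 74.8] [-27.5  27.5]
-35 208 [68.4 72.7 74.2] [-31.7  33.2]
-25 156 [69.3 72.4 73.8] [-36.7  37.2]
-15 222 [70.  72.4 95.5] [-36.4  37.1]
-5 162 [69.2 71.4 84.4] [-36.6  37.5]
5 182 [68.6 70.9 72.4] [-36.8  37.6]
15 508 [55.4 70.9 95. ] [-35.9  37. ]
25 207 [67.4 69.9 71. ] [-36.9  37.7]
35 237 [67.4 69.6 70.8] [-36.5  38.2]
45 265 [66.7 69.1 70.2] [-36.6  37.8]
55 802 [64.1 68.  69.6] [-36.   36.9]
85 366 [175.9 180.5 189.8] [-25.   29.9]
95 3118 [178.  185.  189.3] [-36.4  40. ]
105 174 [188.5 189.4 189.9] [-38.8  43.6]
head 2021 [(22, np.float64(85.7)), (35, np.float64(85.0)), (50, np.float64(84.2)), (60, np.float64(83.6))] [[-11.7, 20.8, 78.5], [11.7, 64.1, 86.3]]
```

The ring has snapped shut: it lies level around the cheeks, parallel to the pin, with its bar at clamp y≈-47. I'll straighten the tool and give the head a gentle push from behind, to be sure it is seated.

>>> {"fn": "apply_moves", "kwargs": {"motion": [[0,[16,0,-11],[0,0,0]],[0,[16,0,-11],[0,0,0]],[0,[16,0,-11],[0,0,0]],[0,[0,0,0],[0,0.1,0]],[0,[0,0,0],[0,0.1,0]],[0,[0,0,0],[0,0.1,0]],[0,[0,0,0],[0,0.1,0]],[0,[0,0,0],[0,0.1,0]],[0,[0,0,0],[0,0.1,0]],[0,[0,0,0],[0,0,0]]]}}

```text
time: 27.35
eef_pos: [610.5, -63.6, 146.6]
orientation: [-2.315, -2.12, -0.009]
ft_force: [-0.0, -0.9, 0.1]
width: -0.1
gripper_force: 0.0
```

```bash
python3 - <<'E'
from h import *
print(cl(pose()[:3,3])); to(w(np.array([0,92,73.])),t)
E
python3 ring.py w15
```

```text
[  2.5867861  112.47883952 146.64807818]
pos [610.5 -63.6 146.6] tilt [ 0.0026  0.0059 -1.    ] phi -0.088 turn z -0.003 shift [-20.5  -2.6  73.6]
[  2.6 112.5 146.6] [-0.6 -0.7 -0.2]
545
35 16 [66.2 67.1 68.9] [-37.2  38.3]
45 172 [65.3 67.3 68.7] [-36.8  38. ]
55 295 [62.7 66.  67.5] [-35.9  37.6]
115 59 [187.3 188.9 189.9] [-17.9  24. ]
head 0 []
```

>>> {"fn": "apply_moves", "kwargs": {"motion": [[0,[-10,-2.6,20],[0,0,0]],[0,[-10,0,25],[0,0,0]],[0,[0,0,28],[0,0,0]],[0,[0,0,0],[0,0,0]],[0,[-4,0,0],[0,0,0]],[0,[-4,0,0],[0,0,0]],[0,[-3,0,0],[0,0,0]],[0,[-2,0,0],[0,0,0]],[0,[0,0,0],[0,0,0]]]}}

```text
time: 28.15
eef_pos: [605.3, -94.6, 74.1]
orientation: [2.313, 2.123, 0.001]
ft_force: [0.2, 0.2, 0.5]
width: 0.1
gripper_force: 0.0
```

>>> {"fn": "apply_moves", "kwargs": {"motion": [[0,[-1.5,0,0],[0,0,0]],[0,[-1.5,0,0],[0,0,0]],[0,[0,0,0],[0,0,0]]]}}

```text
time: 28.4
eef_pos: [604.4, -97.4, 73.2]
orientation: [2.314, 2.124, 0.0]
ft_force: [0.3, 0.4, -0.3]
width: -0.3
gripper_force: 0.0
```

>>> {"fn": "apply_moves", "kwargs": {"motion": [[0,[-1,0,0],[0,0,0]],[0,[-1,0,0],[0,0,0]],[0,[-1,0,0],[0,0,0]],[0,[0,0,0],[0,0,0]]]}}

```text
time: 28.73
eef_pos: [604.0, -99.9, 72.9]
orientation: [-2.314, -2.124, -0.0]
ft_force: [-0.3, 2.6, 0.5]
width: -0.1
gripper_force: 1.7
```

>>> {"fn": "apply_moves", "kwargs": {"motion": [[0,[-1,0,0],[0,0,0]],[0,[-1,0,0],[0,0,0]],[0,[0,0,0],[0,0,0]]]}}

```text
time: 28.98
eef_pos: [603.9, -100.7, 73.0]
orientation: [-2.314, -2.123, -0.002]
ft_force: [0.2, 15.1, 5.9]
width: 0.3
gripper_force: 8.0
```

>>> {"fn": "apply_moves", "kwargs": {"motion": [[0,[4,0,0],[0,0,0]],[0,[15,0,0],[0,0,0]],[0,[15,0,-15],[0,0,0]],[0,[0,0,-30],[0,0,0]],[0,[0,0,-30],[0,0,0]],[0,[-25,0,-30],[0,0,0]],[0,[-25,0,-30],[0,0,0]],[0.8,[-25,0,-30],[0,0,0]],[0.8,[-25,0,-15],[0,0,0]],[0.8,[0,0,0],[0,0,0]]]}}

```text
time: 29.82
eef_pos: [599.9, -171.4, 257.0]
orientation: [2.312, 2.118, 0.003]
ft_force: [0.7, 0.0, 1.0]
width: 35.7
gripper_force: 0.0
```

>>> {"fn": "apply_moves", "kwargs": {"motion": [[0.8,[0,0,0],[0,0,0]],[0.8,[0,0,0],[0,0,0]],[0.8,[0,0,0],[0,0,0]],[0.8,[0,0,0],[0,0,0]]]}}

```text
time: 30.15
eef_pos: [597.9, -166.5, 251.8]
orientation: [-2.312, -2.125, 0.001]
ft_force: [0.6, 0.6, -0.6]
width: 68.4
gripper_force: 0.0
```

```bash
python3 ring.py w16
```

```text
[ -1.1   8.8 251.8] [-0.2 -0.1  0.8]
1969
-55 21 [76.2 78.2 78.7] [-20.8  21.2]
-45 150 [74.7 77.4 78.7] [-26.9  27.7]
-35 179 [73.7 75.9 77.7] [-34.3  33.9]
-25 161 [72.4 74.8 76.5] [-37.3  38. ]
-15 204 [71.5 74.4 95.7] [-37.1  37.6]
-5 145 [70.4 72.8 74.4] [-36.9  37.4]
5 144 [69.8 71.6 73.2] [-36.7  38.3]
15 230 [67.9 70.8 95.4] [-37.6  38.2]
25 152 [67.  69.3 70.8] [-37.5  38. ]
35 144 [65.4 68.3 69.8] [-36.4  37.8]
45 152 [64.5 67.  68.7] [-36.3  38.8]
55 287 [64.1 66.1 67.6] [-35.5  36.7]
head 1146 [(22, np.float64(85.2)), (35, np.float64(84.3)), (50, np.float64(82.3)), (60, np.float64(81.2))] [[-11.4, 20.6, 79.6], [11.7, 64.1, 86.4]]
```

```bash
python3 -c "
from rig import bot
print(bot.finish_job())"
```

```text
the job is handed in; nothing more can be done
None
```

I handed the job in at about 30 s: jaw home, pin laid on the mat, re-gripped by its head and pushed through until the head met the clamp, and ring shut around the point; nothing else was knowingly touched, but I didn't recheck the bystanders, and I viewed 11 pictures against the limit of 10.

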